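Mount the inspection camera and show it a milk-powder filter pad

TASK

The inspection camera is off its stand: slide the camera head down onto the rail of the stand until the catch snaps in and it sits fully home on its ledge, and let go of it. Then draw the filter-pad holder with the blue handle straight up out of the drying rack and show it to the camera: handle up, the middle of its pad 100 mm from the front of the lens on the line of sight, its sample face looking at the lens and square to that line (the camera looks a little downwards), touching nothing but the gripper. Finish while still holding it there in the air, at rest; leave the green and yellow holders in the rack, do not bump the camera with the holder, and leave the tin, the jar and the marker where they are.

Things in the scene. Friction and masses are not known exactly. Their poses are not given: they have to be found in the camera images.
- camera_head: Loose camera head, 260 g, upright on the bench, 44 wide (y), 94 long (x, -84 to +10), 70 mm high: anthracite slide block (x -14 to +10, z 0 to 62) with an upright T channel open to +x; before it, on a 7 mm foot plate, a light grey body and black lens looking along -x and 20 degrees downwards. Origin: underside, centre of the channel; z up. Channel 28.6 wide (y) x 8 deep (x), slot 15 wide.
- camera_grip (a point): Good place to grip the camera head from above: between its flat, upright, parallel sides (44 mm apart along its y), at x = -24, y = 0, z = 42 mm in its frame; the sides are flat from x = -50 to +10.
- lens_front (a point): Centre of the lens's front glass on the camera head, at x = -83.9, y = 0, z = 22.6 mm in the camera head's frame. Its own x axis points out of the lens along the line of sight (20 degrees below the camera head's -x), its y axis along the camera head's -y. With the head home it is about 193 mm above the bench; the pad's middle belongs 100 mm out along this x axis (about 158 mm above the bench).
- camera_stand: Fixed stand: foot plate 140 x 124 x 13 mm, aluminium column 32 x 40 mm, 226 high (x 12.5 to 44.5), and on its front (-x) an upright steel T rail, flange 26 wide (y) x 6 thick (x), neck 12 wide, from a ledge at 170 to a tapered top end (8 mm) at 224 mm. Origin on the bench under the middle of the flange, z up; rail and mounted lens face -x. Play in the channel: 1 mm (x), 1.3 mm (y) each side.
- rail_seat (a point): Point on the ledge in the middle of the rail's flange, 170 mm above the bench: the camera head's origin lies here, with its axes parallel to the stand's, when it is fully home.
- rail_top (a point): Top end of the rail, 54 mm above rail_seat. The head is threaded on from above: its underside must start above this.
- rail_catch (a joint): Spring ball (brass, 11 mm) in the front of the rail, 30 mm above the ledge: 0 m = sprung out, up to 0.0045 m = pressed in. It is pressed in while the head slides over it, so the head does not drop home by its own weight but needs a push of up to about 10 N, and snaps out into a groove of the channel when the head is home.
- drying_rack: Fixed white rack 176 (x) x 88 (y) mm with three slots in a row at x = -55, 0 and +55 mm, each for one upright holder whose sample face looks along the rack's +x. Slot floor 8 mm and comb fins up to 34 mm above the bench; slots 10.5 mm wide, so draw holders up by at least 30 mm. Origin on the bench under the centre.
- pad_holder_blue: Filter-pad holder with a blue handle, in any of the three slots: upright off-white square frame 60 (y) x 60 (z) x 8 (x) mm; a round cream pad (47 mm, brown specks) on its sample face, which looks along its +x; plain grid on the back. On top a blue handle 16 (y) x 9 (x) mm, 66 to 108 above the underside. Origin: centre of the underside, z up. 50 g.
- handle_blue (a point): Middle of the blue handle's gripping part, 88 mm above the holder's underside. Grip across 9 mm (x) or 16 mm (y).
- pad_blue (a point): Middle of the pad on the sample face of the blue holder: x = 3.6, y = 0, z = 30 mm in the holder's frame.
- pad_holder_green: Filter-pad holder with a green handle (leave it in the rack): upright off-white square frame 60 (y) x 60 (z) x 8 (x) mm; a round cream pad (47 mm, brown specks) on its sample face, which looks along its +x; plain grid on the back. On top a green handle 16 (y) x 9 (x) mm, 66 to 108 above the underside. Origin: centre of the underside, z up. 50 g.
- pad_holder_yellow: Filter-pad holder with a yellow handle (leave it in the rack): upright off-white square frame 60 (y) x 60 (z) x 8 (x) mm; a round cream pad (47 mm, brown specks) on its sample face, which looks along its +x; plain grid on the back. On top a yellow handle 16 (y) x 9 (x) mm, 66 to 108 above the underside. Origin: centre of the underside, z up. 50 g.
- tin_open: Bystander: open printed tin, 104 diameter x 122 high mm, loose; origin under its centre.
- sample_jar: Bystander: white sample jar with a blue lid, 59 diameter x 68 high mm, loose; origin under its centre.
- marker_red: Bystander: red and white marker pen lying on the bench, 130 long (y) x 17 mm, loose; origin under its middle.
Mind the look-alikes: they are no part of the job. Leave any red look-alike of the pad_holder_yellow alone.

How it is judged:
On the way, in this order (a step that is already met when the one before it is completed fails the run):
1. the camera head is fully home on the rail, held by the catch and let go (distance between camera_head and rail_seat below 0.004 m and z of camera_head in the frame of camera_stand below 0.1725 m and angle between camera_head's own z axis and vertical below 0.07 rad and value of joint rail_catch below 0.0006 m and contact force between the fingers and camera_head below 0.1 N), for 0.3 s.
2. the blue holder has been drawn up out of the rack (z of pad_holder_blue in the frame of drying_rack above 0.045 m), for 0.1 s.
At the end, for the whole second after the job is handed in: Camera head home (within 2.5 mm of its ledge), catch out, let go. Blue holder held at rest by the fingers alone: pad middle 90 to 110 mm from the lens, within 10 mm of the line of sight, sample face to the lens, square within 8 degrees, handle up within 10 degrees. Other two holders in the rack (all of step 1 and x of pad_blue in the frame of lens_front between 0.09 and 0.11 m and y of pad_blue in the frame of lens_front between -0.01 and 0.01 m and z of pad_blue in the frame of lens_front between -0.01 and 0.01 m and angle between the x axis of pad_holder_blue and the x axis of lens_front, either way round below 0.14 rad and angle between the y axis of pad_holder_blue and the y axis of lens_front, either way round below 0.17 rad and angle between pad_holder_blue's own z axis and vertical below 0.8 rad and x of lens_front in the frame of pad_holder_blue above 0.05 m and height (world z) of pad_blue above 0.13 m and contact force between the fingers and pad_holder_blue above 1 N and contact force between pad_holder_blue and camera_head below 0.05 N and contact force between pad_holder_blue and camera_stand below 0.05 N and contact force between pad_holder_blue and drying_rack below 0.05 N and linear speed of pad_holder_blue below 0.02 m/s and horizontal distance between each of pad_holder_green, pad_holder_yellow and drying_rack below 0.075 m and z of each of pad_holder_green, pad_holder_yellow in the frame of drying_rack below 0.012 m); the arm keeps its last pose, push and grip.
It fails at once if the green or the yellow holder is disturbed (moved more than 20 mm) (distance of any of pad_holder_green, pad_holder_yellow from where it was at the start of the episode above 0.02 m).
It fails at once if the tin, the jar or the marker is moved by more than 30 mm (distance of any of tin_open, sample_jar, marker_red from where it was at the start of the episode above 0.03 m).
It fails at once if the blue holder is bumped against the camera head (contact force between pad_holder_blue and camera_head above 1 N).
It also fails if it takes over 53 s, if anything falls off the work surface, if the arm or the gripper's body presses on something with over 40 N, if the wrist force passes 120 N, or if a joint passes its speed limit or range.

ROBOT

A 6-joint arm with a two-finger parallel gripper is mounted at the origin on a cart in front of the work surface, level with it; the furniture and walls round the work are solid. World frame = base frame: x ahead of the robot, y to its left, z up, the work surface at z = 0. Lengths are in m, angles in rad, forces in N, time in s.
With the tool pointing down it reaches from about 0.275 to 0.75 m from the base axis. Payload 10.2 kg.
Tool frame: the origin (TCP) lies midway between the tips of the shut fingers; the grasp point (between the pads) lies manip.tcp_to_grasp behind it (manip.tcp_to_grasp is the distance from the TCP to the grasp point, in m); z points along the fingers, y is the line along which they close (so a half turn about z gives the same grasp; the last joint's range is limited). The gripper opens to 88 mm and grips with 3 to 60 N. Pads are 18 mm wide; open, the fingers measure 123 mm over their backs; the gripper's body (75 mm by 187 mm) begins 45 mm behind the grasp point.
Start: joints at [0.999, 0.313, 1.498, -0, 1.331, -0.223], TCP at [0.179, 0.493, 0.239] pointing down, gripper open.
Joint ranges: [-2.94, 2.94], [-0.97, 2.17], [0.19, 2.56], [-1.23, 4.37], [0.02, 3.11], [-2.88, 2.88]. Speed limits (rad/s): [2.39, 2.39, 3.01, 3.14, 3.14, 3.14].

INTERFACE

Orientations are given as a unit quaternion [x, y, z, w].
In Python, from workcell import manip, snapshot, workorder, silhouettes gives the robot as it stands. The module is installed in compiled form; this text tells all that it offers.
- The arm moves only by the shell command python3 -m crank 'ROWS' [FORCE]. ROWS is JSON, a list of rows, each a list of 3 entries, a list of its own where there are three numbers: the turn, a rotation vector about the world's x, y, z in units of 5 degrees (1.0 is 5 degrees), then the shift along the world's x, y, z in units of 30 mm (1.0 is 30 mm), then the finger opening in mm, from 0 to 88.1. A call has exactly 5 rows; each row shifts and turns the commanded pose from where the row before left it; what a row does not reach is not made up. A row lasts 1/12 s, in which the tool goes at most 41.7 mm and 7.16 degrees, less where a joint would pass 70% of its speed; a pose out of reach is approached as far as the arm can. A call is refused whole if a number of a shift passes 1 or a number of a turn 1, either way. A call with a gripper value outside its range is refused whole. The fingers move at their own pace and stop on an object; FORCE is the grip in N (left out, the last holds). Time passes only in rows, so rows that do not move let the fingers close, or fill a call up. It gives the time, the measured TCP pose, the force, the opening and the grip force at its end, in the units of the state.
- manip.read_state(): the state, without advancing time (a new reading comes with each control period).
- snapshot(name): name is "side" or "top" or "wrist"; returns a dict with "color" (420x560x3 uint8, red, green, blue), "fx", "fy", "cx", "cy" (pixels), "k1" (the pictures are not rectified: a ray, as slopes to the right and down, at radius r is drawn at 1 + k1 r^2 times it, then the intrinsics apply), "extrinsics" (4x4, takes a point from camera to world coordinates); the wrist camera has in their place "mount" (4x4, takes a point from camera to tool coordinates, whose origin is the TCP and whose axes are the flange's). Camera axes: x right, y up, looking along -z (the intrinsics and any distortion apply to the point x, -y, -z); pixel columns grow to the right and rows downward; lengths in m; the calibration is good to about 2 mm. A picture is of the moment at which its call begins: read the wrist's pose just before it. There is no depth.
- workorder.job_done(): hands the job in; it is judged then, once.
Trained networks look in the newest picture that a camera, given by its name, has taken for a name from the list of things; names that differ only in an ending like _2 or _b are one class to them, and where a whole thing is asked for, a point or a joint stands for the part that bears it (a point fixed in the world has none). Each returns a list of dicts, best first, with "p" (0 to 1); they miss things now and then, are a little off and sometimes report something else, mostly with a low value. They report only what shows in the picture. A call takes as long as a camera call. They do not tell look-alikes from the thing itself.
- silhouettes(camera, query): "region" (420x560 bool, what is visible of it) and "extent" ([centre column, centre row, width, height] in pixels, round what is visible of it).
The state is a dict: "time": time; "joint_positions": joint angles; "qvel": joint speeds; "tau": joint torques, N m; "tool_pos": TCP position; "eef_rot": TCP orientation; "ft_force": force on the tool from outside, world axes, zero at the start; "ft_torque": the same for the moment, N m; "width": finger opening in m; "gripper_force": force on a finger pad.
Only numpy, scipy, OpenCV 4.12 (cv2) and the standard library are available. Lean on these libraries where they do the work, as an engineer would, in place of code of your own. Each camera call takes 0.05 s, during which the arm holds its last target. There are 200 camera calls.

## Working session

There is one attempt and no reset: what is moved stays moved. The work goes in short steps, Python scripts to look and compute and a shell command to move; the robot and the scene stay as the last step left them, time stands still between calls to the robot, and variables do not carry over. Pictures are saved under pics/ and viewed, at most 10 in all, crops included, and the job is handed in when it is done.

```bash
mkdir -p pics; cat > h.py <<'E'
import numpy as np, cv2
from workcell import manip, snapshot, workorder, silhouettes
from scipy.spatial.transform import Rotation as R
def snap(n):
    st=manip.read_state(); s=snapshot(n)
    if n=='wrist':
        T=np.eye(4);T[:3,:3]=R.from_quat(st['eef_rot']).as_matrix();T[:3,3]=st['tool_pos'];s['E']=T@np.array(s['mount'])
    else: s['E']=np.array(s['extrinsics'])
    return s
def ray(s,u,v):
    x=(u-s['cx'])/s['fx'];y=(v-s['cy'])/s['fy'];a,b=x,y
    for _ in range(20):
        k=1+s['k1']*(a*a+b*b);a,b=x/k,y/k
    return s['E'][:3,3],s['E'][:3,:3]@np.array([a,-b,-1])
def atz(s,u,v,z):
    o,d=ray(s,u,v);return o+d*(z-o[2])/d[2]
def proj(s,P):
    p=np.linalg.inv(s['E'])@np.append(P,1);a,b=p[0]/-p[2],-p[1]/-p[2];k=1+s['k1']*(a*a+b*b)
    return np.array([s['fx']*a*k+s['cx'],s['fy']*b*k+s['cy']])
def save(s,f,crop=None,sc=1):
    im=s['color'][:,:,::-1]
    if crop: im=im[crop[1]:crop[3],crop[0]:crop[2]]
    cv2.imwrite('pics/'+f,cv2.resize(im,None,fx=sc,fy=sc,interpolation=cv2.INTER_CUBIC))
def tri(s1,p1,s2,p2):
    o1,d1=ray(s1,*p1);o2,d2=ray(s2,*p2);A=np.array([d1,-d2]).T
    t=np.linalg.lstsq(A,o2-o1,rcond=None)[0];a=o1+d1*t[0];b=o2+d2*t[1];return (a+b)/2,np.linalg.norm(a-b)
E
python3 - <<'E'
from h import *
np.set_printoptions(precision=3,suppress=True)
print(manip.tcp_to_grasp,manip.read_state())
for n in ['top','side','wrist']:
    s=snap(n);save(s,n+'0.png');print(n,s['fx'],s['k1'],s['E'].tolist())
    for q in ['camera_head','camera_stand','drying_rack','pad_holder_blue','handle_blue','tin_open','sample_jar','marker_red']:
        for r in silhouettes(n,q)[:5]:print(n,q,round(r['p'],2),np.round(r['extent'],1))
a=cv2.imread('pics/top0.png');b=cv2.imread('pics/side0.png')
E
```

```text
0.0187 {'time': 0.0, 'joint_positions': array([ 0.999,  0.313,  1.498, -0.   ,  1.331, -0.223]), 'qvel': array([ 0.001, -0.001,  0.   ,  0.   , -0.   , -0.001]), 'tau': array([ -0.001, -40.22 , -25.228,   0.069,   0.035,  -0.   ]), 'tool_pos': array([0.179, 0.493, 0.238]), 'eef_rot': array([ 0.174,  0.985, -0.001, -0.   ]), 'ft_force': array([ 1.04 , -0.068, -0.617]), 'ft_torque': array([ 0.005, -0.004,  0.   ]), 'gripper_force': 0.0, 'width': 0.08799657597432843}
top 403.4143971889456 -0.04745666885808523 [[-0.015340668576111126, 0.9956886399659485, -0.09148112444869559, 0.4602980762450579], [-0.9998813287480156, -0.015147156610815489, 0.002809282419073437, -0.0006134951249327258], [0.001411491672169585, 0.09151336453965203, 0.995802847857894, 1.2063080672139406], [0.0, 0.0, 0.0, 1.0]]
top camera_head 0.56 [353.8 247.2  18.5  35.4]
top camera_stand 0.69 [201.4 155.3  45.6  42.4]
top camera_stand 0.59 [278.4 158.1  50.7  54. ]
top camera_stand 0.55 [281.9 240.8  25.5  32.8]
top drying_rack 0.74 [204.2 228.2  36.7  60.6]
top pad_holder_blue 0.38 [199.4 244.6  18.8   2.2]
top tin_open 
[... 646 characters left out ...]
holder_blue 0.65 [271.4 318.2  10.   26.5]
side handle_blue 0.72 [271.3 317.1  16.2  31. ]
side handle_blue 0.44 [275.6 187.9  16.6  24.1]
side tin_open 0.7 [191.3 279.6  41.2  56.2]
side sample_jar 0.58 [273.6 187.4  17.2  23.8]
side marker_red 0.73 [252.4 311.9  21.   34. ]
side marker_red 0.46 [302.9 264.3  36.9   9.2]
wrist 303.73536996847855 -7.103885371044615e-05 [[0.3434714656684217, -0.898717022522306, -0.27264457761016425, 0.10834306166981332], [0.9391625985317362, 0.32837553208880316, 0.10071307484388395, 0.5196412064772501], [-0.0009827465088968021, -0.29064965741255216, 0.9568290395129441, 0.3847985131691666], [0.0, 0.0, 0.0, 1.0]]
wrist drying_rack 0.83 [195.9 373.9  58.9  22.3]
```

View pics/top0.png

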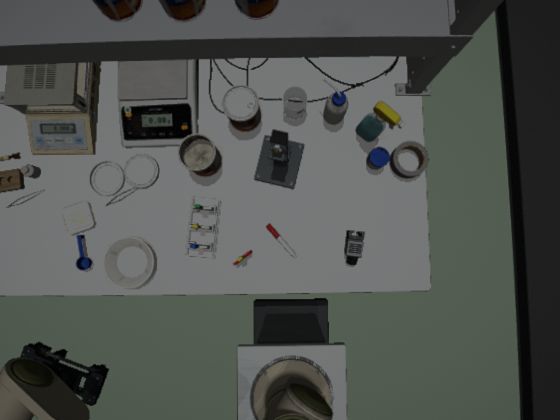

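View pics/side0.png

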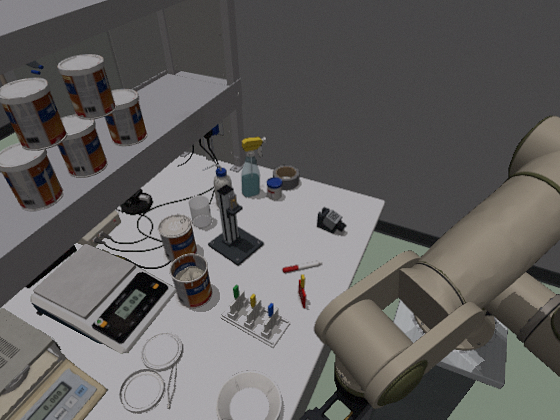

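The top picture shows the rack at (203,228) with the green (207,208), yellow (203,227) and blue (203,245) handles. The red look-alike lies on the bench at (243,257). The stand is at (279,158), the loose head at (354,246), the tin at (200,155), the marker at (281,240) and the jar at (378,157). The side picture agrees: the blue handle is at (270,310) in the rack.

```bash
python3 - <<'E'
from h import *
np.set_printoptions(precision=3,suppress=True)
s=snap('top')
for n,u,v,z in [('head',354,246,.06),('stand',279,165,.013),('coltop',281,138,.226),('green',206,208,.1),('yel',203,227,.1),('blue',203,245,.1),('tin',200,155,.06),('jar',378,157,.06),('marker',281,240,.01),('rackUL',190,197,.03),('rackLR',216,257,.03),('shelfedge',300,50,.5),('foot',263,135,.013),('foot',302,140,.013),('foot',294,187,.013),('foot',255,180,.013)]:
    print(n,atz(s,u,v,z)[:2])
im=np.hstack([cv2.resize(s['color'][y0:y0+100,x0:x0+100,::-1],(400,400),interpolation=cv2.INTER_CUBIC) for x0,y0 in [(310,195),(230,110)]])
cv2.imwrite('pics/c1.png',im)
E
```

```text
head [ 0.437 -0.184]
stand [0.681 0.026]
coltop [0.709 0.016]
green [0.548 0.227]
yel [0.496 0.235]
blue [0.447 0.235]
tin [0.705 0.254]
jar [ 0.692 -0.261]
marker [0.457 0.024]
rackUL [0.587 0.289]
rackLR [0.411 0.212]
shelfedge [ 0.804 -0.026]
foot [0.773 0.074]
foot [ 0.756 -0.044]
foot [ 0.614 -0.017]
foot [0.637 0.099]
```

View pics/c1.png

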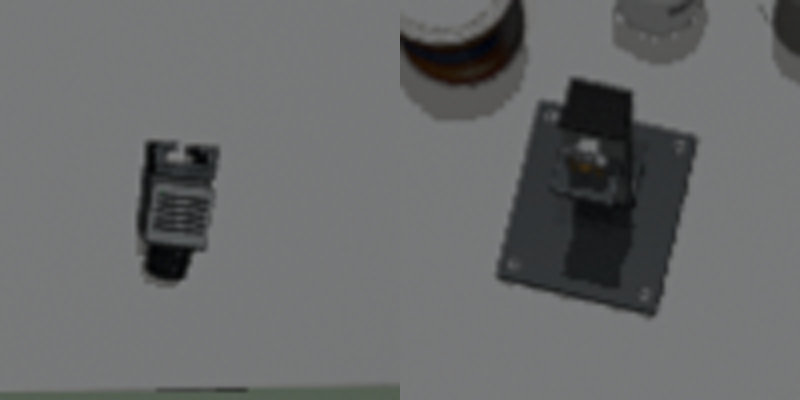

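```bash
python3 -m crank '[[[0,0,0.24],[0.6,-0.83,0.1],88],[[0,0,0.24],[0.6,-0.83,0.1],88],[[0,0,0.24],[0.6,-0.83,0.1],88],[[0,0,0.24],[0.6,-0.83,0.1],88],[[0,0,0.24],[0.6,-0.83,0.1],88]]'
python3 -m crank '[[[0,0,0.24],[0.6,-0.83,0.1],88],[[0,0,0.24],[0.6,-0.83,0.1],88],[[0,0,0.24],[0.6,-0.83,0.1],88],[[0,0,0.24],[0.6,-0.83,0.1],88],[[0,0,0.24],[0.6,-0.83,0.1],88]]'
python3 - <<'E'
from h import *
s=snap('wrist');im=cv2.convertScaleAbs(s['color'],alpha=1.8);s['color']=im;save(s,'w1.png')
for q in ['drying_rack','pad_holder_blue','handle_blue']:
    for r in silhouettes('wrist',q)[:5]:print(q,round(r['p'],2),np.round(r['extent'],1))
import pickle;pickle.dump(s,open('w1.pkl','wb'))
E
```

```text
time: 1.82
tool_pos: [0.27, 0.3677, 0.2539]
eef_rot: [0.121, 0.993, 0.0, 0.0]
ft_force: [1.1, 0.7, 0.5]
width: 0.0882
gripper_force: 0.0
time: 2.23
tool_pos: [0.3601, 0.2431, 0.269]
eef_rot: [0.069, 0.998, 0.0, 0.0]
ft_force: [-0.3, 1.2, -0.5]
width: 0.0882
gripper_force: 0.0
drying_rack 0.78 [297.9 259.6  65.5 103.5]
drying_rack 0.75 [299.2 251.4  50.7  37.1]
pad_holder_blue 0.98 [297.6 252.5  50.5  39.3]
pad_holder_blue 0.55 [  8.5 260.9  17.   21.1]
handle_blue 0.75 [300.2 251.9  49.2  37.1]
```

View pics/w1.png

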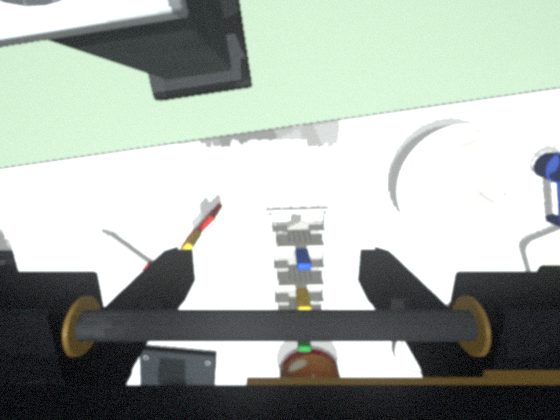

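```bash
python3 - <<'E'
from h import *
s=snap('wrist');a=s['color'][190:360,235:375,::-1]
t=snap('side');b=t['color'][280:350,215:300,::-1]
cv2.imwrite('pics/c2.png',np.hstack([cv2.resize(a,(460,560),interpolation=3),cv2.resize(cv2.convertScaleAbs(b,alpha=1.2),(340,280),interpolation=3).repeat(2,0)]))
E
```

```text
(no output)
```

View pics/c2.png

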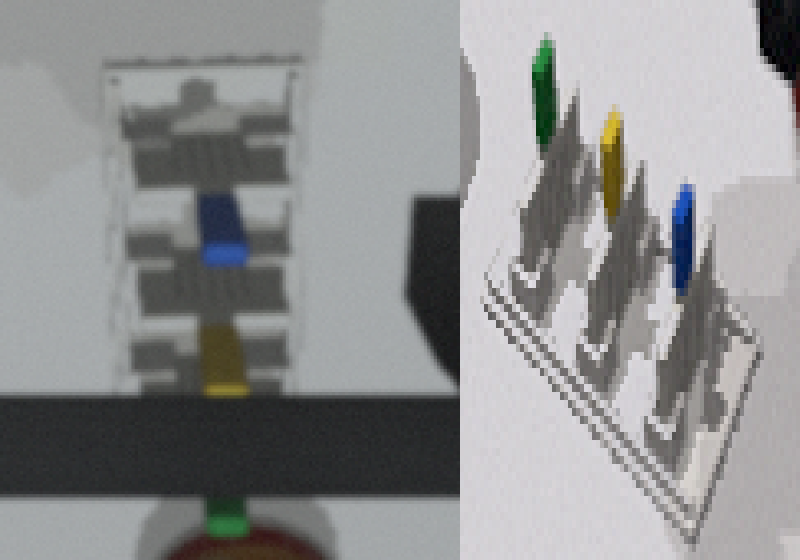

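Enlarged, the blue handle stands at (222,230) in the left crop, which is (303,259) in the wrist picture. It is upright in the rack slot nearest the robot. The red one lies flat at (205,225) in the wrist picture and isn't in the rack, so the blue one is the holder meant. The faces towards the robot show the plain grid, so the sample faces look along +x, towards the lens. Next, the camera head.

```bash
for i in 1 2 3; do python3 -m crank '[[[0,0,0],[0,-0.95,0],88],[[0,0,0],[0,-0.95,0],88],[[0,0,0],[0,-0.95,0],88],[[0,0,0],[0,-0.95,0],88],[[0,0,0],[0,-0.95,0],88]]' | grep -E "time|tool_pos"; done
python3 - <<'E'
from h import *
s=snap('wrist');save(s,'w2.png')
for q in ['camera_head','lens_front']:
    for r in silhouettes('wrist',q)[:5]:print(q,round(r['p'],2),np.round(r['extent'],1))
import pickle;pickle.dump(s,open('w2.pkl','wb'))
E
```

```text
time: 2.95
tool_pos: [0.3588, 0.1017, 0.2687]
time: 3.37
tool_pos: [0.3592, -0.0409, 0.2688]
time: 3.78
tool_pos: [0.3596, -0.1835, 0.2687]
camera_head 0.68 [283.1 237.8  34.1  78.5]
lens_front 0.96 [283.4 237.8  36.1  78.7]
```

View pics/w2.png

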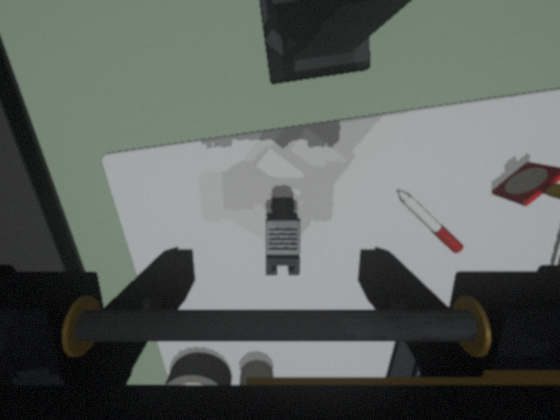

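```bash
python3 - <<'E'
from h import *
np.set_printoptions(precision=4,suppress=True)
s=snap('wrist');g=cv2.cvtColor(s['color'],cv2.COLOR_RGB2GRAY)
m=silhouettes('wrist','camera_head')[0]['region']
for r in range(196,282,4):
    c=np.where(m[r])[0];print(r,(c.min(),c.max()) if len(c) else None, end=';')
L=[];Rr=[]
for r in range(222,260,3):
    c=np.where(m[r])[0];L.append(atz(s,c.min()-.5,r,.068)[:2]);Rr.append(atz(s,c.max()+.5,r,.068)[:2])
L=np.array(L);Rr=np.array(Rr)
print('\nyaw L,R',np.degrees(np.polyfit(L[:,0],L[:,1],1)[0]),np.degrees(np.polyfit(Rr[:,0],Rr[:,1],1)[0]),'width',np.linalg.norm(L-Rr,axis=1))
bot=np.where(m.any(1))[0].max();print('rear mid',atz(s,283,bot+.5,.062),bot)
print('front lens',atz(s,283,np.where(m.any(1))[0].min(),.035)); print(manip.read_state()['tool_pos'])
E
cp pics/w2.png pics/x.png; python3 -c "
import cv2;a=cv2.imread('pics/w2.png')[180:290,240:330];cv2.imwrite('pics/c3.png',cv2.resize(a,(490,600),interpolation=3))"
```

```text
196 None;200 (np.int64(272), np.int64(293));204 (np.int64(271), np.int64(293));208 (np.int64(271), np.int64(294));212 (np.int64(272), np.int64(293));216 (np.int64(267), np.int64(297));220 (np.int64(266), np.int64(300));224 (np.int64(266), np.int64(300));228 (np.int64(266), np.int64(300));232 (np.int64(266), np.int64(300));236 (np.int64(266), np.int64(300));240 (np.int64(266), np.int64(300));244 (np.int64(266), np.int64(300));248 (np.int64(266), np.int64(300));252 (np.int64(266), np.int64(300));256 (np.int64(266), np.int64(299));260 (np.int64(266), np.int64(299));264 (np.int64(266), np.int64(299));268 (np.int64(266), np.int64(299));272 (np.int64(266), np.int64(299));276 None;280 None;
yaw L,R -8.78699742259266 -7.9499097838639905 width [0.0423 0.0424 0.0425 0.0427 0.0428 0.0429 0.043  0.0432 0.0433 0.0435
 0.0436 0.0425 0.0426]
rear mid [ 0.4811 -0.1913  0.062 ] 275
front lens [ 0.3838 -0.1774  0.035 ]
[ 0.3597 -0.182   0.2686]
```

View pics/c3.png

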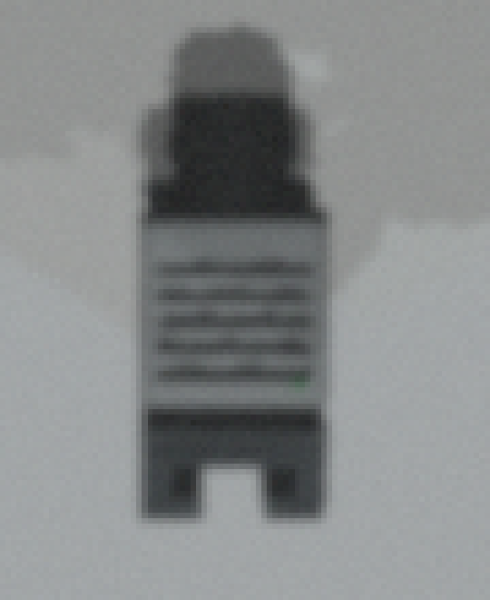

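The head is at (283,237) with its slot at the bottom (283,270), so it faces the robot with a yaw of about -8°, which matches the tool. Descending and gripping.

```bash
python3 -m crank '[[[0,0,0],[0.6,-0.03,-0.5],88],[[0,0,0],[0.6,-0.03,-0.6],88],[[0,0,0],[0.6,-0.03,-0.6],88],[[0,0,0],[0.6,-0.03,-0.7],88],[[0,0,0],[0.53,-0.03,-0.8],88]]' | grep -E "tool_pos"
python3 -m crank '[[[0,0,0],[0,0,-1],88],[[0,0,0],[0,0,-1],88],[[0,0,0],[0,0,-1],88],[[0,0,0],[0,0,-1],88],[[0,0,0],[0,0,-0.98],88]]' | grep -E "tool_pos|force"
python3 -m crank '[[[0,0,0],[0,0,0],40],[[0,0,0],[0,0,0],40],[[0,0,0],[0,0,0],40],[[0,0,0],[0,0,0],40],[[0,0,0],[0,0,0],40]]' 45
python3 -m crank '[[[0,0,0],[0,0,0],40],[[0,0,0],[0,0,0],40],[[0,0,0],[0,0,0],40],[[0,0,0],[0,0,0],40],[[0,0,0],[0,0,0],40]]'
```

```text
tool_pos: [0.4489, -0.186, 0.1725]
tool_pos: [0.4476, -0.1858, 0.0223]
ft_force: [0.5, 0.2, -0.8]
gripper_force: 0.0
time: 5.28
tool_pos: [0.4481, -0.1879, 0.0249]
eef_rot: [0.069, 0.998, -0.001, 0.001]
ft_force: [-0.1, 0.2, -0.6]
width: 0.057
gripper_force: 0.0
time: 5.7
tool_pos: [0.4476, -0.1877, 0.024]
eef_rot: [0.07, 0.998, -0.0, 0.0]
ft_force: [-2.5, 2.1, 6.8]
width: 0.0437
gripper_force: 45.0
```

```bash
python3 -m crank '[[[0,0,0],[0,0,0.6],40],[[0,0,0],[0,0,1],40],[[0,0,0],[0,0,1],40],[[0,0,0],[0,0,1],40],[[0,0,0],[0,0,1],40]]' | grep -E "tool_pos|width"
python3 -m crank '[[[0,0,0],[0.4,0.2,0.8],40],[[0,0,0],[0.6,0.4,0.8],40],[[0,0,0],[0.6,0.4,0.8],40],[[0,0,0],[0.6,0.4,0.8],40],[[0,0,0],[0.6,0.4,0.8],40]]' | grep -E "tool_pos|width"
python3 -m crank '[[[0,0,0],[0.6,0.4,0.6],40],[[0,0,0],[0.6,0.4,0.6],40],[[0,0,0],[0.6,0.4,0.6],40],[[0,0,0],[0.6,0.4,0.6],40],[[0,0,0],[0.5,0.2,0.2],40]]' | grep -E "tool_pos|width"
python3 -m crank '[[[0,0,0],[0,0,0],40],[[0,0,0],[0,0,0],40],[[0,0,0],[0,0,0],40],[[0,0,0],[0,0,0],40],[[0,0,0],[0,0,0],40]]'
python3 - <<'E'
from h import *
s=snap('wrist');s['color']=cv2.convertScaleAbs(s['color'],alpha=1.2);save(s,'w4.png',sc=1.42)
for q in ['camera_head','camera_stand','rail_catch']:
    for r in silhouettes('wrist',q)[:5]:print(q,round(r['p'],2),np.round(r['extent'],1))
import pickle;pickle.dump(s,open('w4.pkl','wb'))
E
```

```text
tool_pos: [0.4469, -0.1873, 0.1626]
width: 0.0438
tool_pos: [0.5317, -0.1328, 0.2823]
width: 0.0436
tool_pos: [0.6193, -0.0782, 0.3617]
width: 0.0436
time: 7.37
tool_pos: [0.6178, -0.08, 0.3591]
eef_rot: [0.07, 0.998, 0.0, -0.0]
ft_force: [-0.4, 0.3, -3.0]
width: 0.0439
gripper_force: 45.0
camera_head 0.73 [277.4 257.9 105.9 231.9]
camera_stand 0.68 [358.6 223.3  99.8 135.3]
camera_stand 0.67 [275.8 258.9 108.5 234.7]
```

View pics/w4.png

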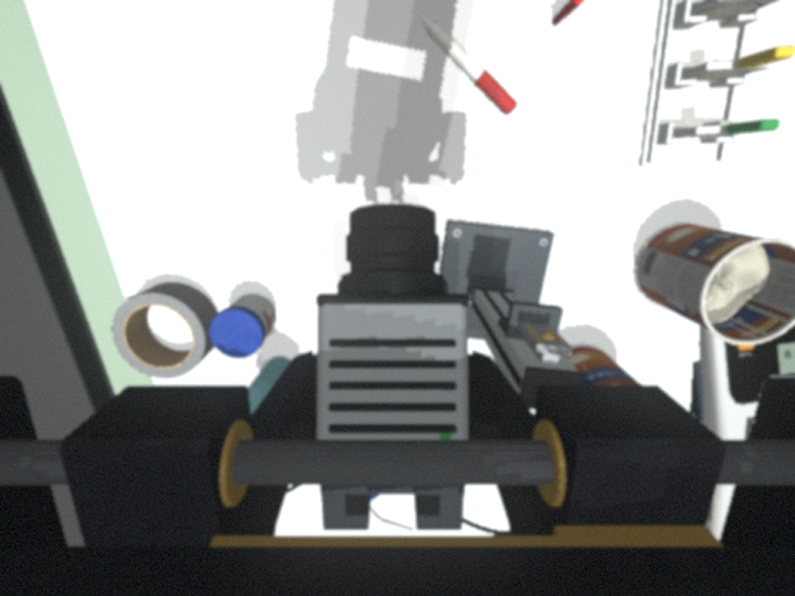

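The picture shows the head held squarely; its slot is at display (393,510). The stand's rail top and brass ball are at about (545,340), with the foot plate at (495,265). One enlarged composite to get the rail's corners.

```bash
python3 - <<'E'
import pickle,cv2,numpy as np
s=pickle.load(open('w4.pkl','rb'));c=s['color'][:,:,::-1]
a=cv2.resize(c[200:290,325:415],(540,540),interpolation=3)   # x6
b=cv2.resize(c[335:380,215:345],(780//3*2,180),interpolation=3) # x4
out=np.zeros((540,800,3),np.uint8);out[:,:540]=a
b=cv2.resize(c[335:380,216:346],None,fx=2,fy=6,interpolation=3);out[:270,540:800]=b
cv2.imwrite('pics/c4.png',out)
E
```

```text
(no output)
```

View pics/c4.png

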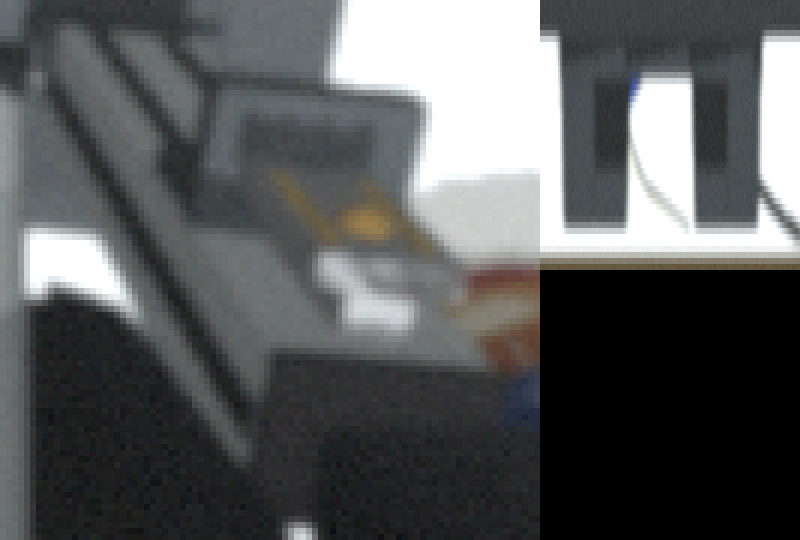

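```bash
cat > m.py <<'E'
from h import *
import pickle
np.set_printoptions(precision=4,suppress=True)
s=pickle.load(open('w4.pkl','rb'))
C=lambda X,Y:((X+.5)/6-.5+325,(Y+.5)/6-.5+200)
H=lambda X,Y:((X-540+.5)/2-.5+216,(Y+.5)/6-.5+335)
D=lambda X,Y:((X+.5)/1.42-.5,(Y+.5)/1.42-.5)
yaw=lambda a,b:np.degrees(np.arctan2(-(b-a)[0],(b-a)[1]))
for n,a,b,z in [('plate front',D(447,220),D(553,233),.013),('col top front',C(272,354),C(495,370),.226),('ledge front',C(210,84),C(424,98),.170),('flange top front',C(318,252),C(455,266),.224),('neck',C(345,328),C(411,330),.224)]:
    P,Q=atz(s,*a,z),atz(s,*b,z);print(n,P[:2],Q[:2],'len',np.linalg.norm(P-Q),'yaw',yaw(P,Q),'mid',(P+Q)[:2]/2)
T=manip.read_state();print(T['tool_pos'])
z0=T['tool_pos'][2]+.0187-.042;print('head underside z',z0)
for n,a,b in [('rear outer',H(565,228),H(757,230)),('slot rear',H(627,228),H(695,230)),('slot front',H(630,75),H(692,75))]:
    P,Q=atz(s,*a,z0+.062),atz(s,*b,z0+.062);print(n,P[:2],Q[:2],'len',np.linalg.norm(P-Q),'yaw',yaw(P,Q),'mid',(P+Q)[:2]/2)
E
python3 m.py
```

```text
plate front [ 0.6092 -0.0161] [0.6409 0.102 ] len 0.12237269100144467 yaw -15.03213981024749 mid [0.625  0.0429]
col top front [0.6919 0.0053] [0.7002 0.0424] len 0.03803604331109666 yaw -12.600698976694996 mid [0.696  0.0239]
ledge front [0.6626 0.0114] [0.6713 0.0522] len 0.04173122155899694 yaw -12.033548864133788 mid [0.667  0.0318]
flange top front [0.6753 0.0144] [0.6811 0.037 ] len 0.02326331129406082 yaw -14.356152166911185 mid [0.6782 0.0257]
neck [0.6899 0.0183] [0.6918 0.0293] len 0.011189506125785145 yaw -10.015727722118713 mid [0.6908 0.0238]
[ 0.6181 -0.0798  0.3594]
head underside z 0.33608129483238397
rear outer [ 0.6467 -0.1052] [ 0.6528 -0.0634] len 0.04230627001908227 yaw -8.3568091658656 mid [ 0.6498 -0.0843]
slot rear [ 0.6486 -0.0917] [ 0.6509 -0.0769] len 0.014984394612991055 yaw -8.809795810228742 mid [ 0.6498 -0.0843]
slot front [ 0.6352 -0.0889] [ 0.6371 -0.0758] len 0.01325573898966097 yaw -8.111699303584372 mid [ 0.6362 -0.0824]
```

```bash
python3 -m crank '[[[0,0,-0.2],[0.3,0,-0.5],40],[[0,0,-0.2],[0.4,0.1,-0.7],40],[[0,0,-0.2],[0.4,0.06,-0.7],40],[[0,0,-0.2],[0.4,0,-0.6],40],[[0,0,-0.1],[0.07,0,-0.3],40]]' | grep -E "tool_pos|width"
python3 -m crank '[[[0,0,0],[0,0,0],40],[[0,0,0],[0,0,0],40],[[0,0,0],[0,0,0],40],[[0,0,0],[0,0,0],40],[[0,0,0],[0,0,0],40]]'
python3 - <<'E'
from h import *
import pickle
np.set_printoptions(precision=4,suppress=True)
s=snap('wrist');st=manip.read_state();s['st']=st;pickle.dump(s,open('w5.pkl','wb'))
ax=np.radians(-13);X=np.array([np.cos(ax),np.sin(ax),0]);Y=np.array([-X[1],X[0],0]);O=np.array([.683,.0262,0])
for n,p in [('cFL',(12.5,-20,226)),('cFR',(12.5,20,226)),('fl',(-3,-13,216)),('fr',(-3,13,216)),('cBL',(44.5,-20,226)),('ledge',(0,0,170))]:
    print(n,proj(s,O+X*p[0]/1e3+Y*p[1]/1e3+np.array([0,0,p[2]/1e3])))
c=cv2.convertScaleAbs(s['color'],alpha=1.4)[:,:,::-1]
u,v=map(int,proj(s,O+np.array([0,0,.224])));x0=max(0,min(u-50,460));y0=max(0,min(v-60,320))
out=np.zeros((600,800,3),np.uint8);out[:500,:500]=cv2.resize(c[y0:y0+100,x0:x0+100],(500,500),interpolation=3)
out[:240,500:800]=cv2.resize(c[335:395,205:355],(300,240),interpolation=3)
out[250:475,500:800]=cv2.resize(c,(300,225));print(x0,y0);cv2.imwrite('pics/c5.png',out)
E
```

```text
tool_pos: [0.6658, -0.0746, 0.2721]
width: 0.0437
time: 8.4
tool_pos: [0.6654, -0.0749, 0.2767]
eef_rot: [0.109, 0.994, -0.0, 0.001]
ft_force: [-0.2, 0.5, -2.9]
width: 0.0435
gripper_force: 45.0
cFL [393.7765 241.0848]
cFR [450.9341 241.4822]
fl [400.9929 215.6206]
fr [437.2865 215.8771]
cBL [388.494  281.6466]
ledge [394.6853 202.3459]
373 163
```

View pics/c5.png

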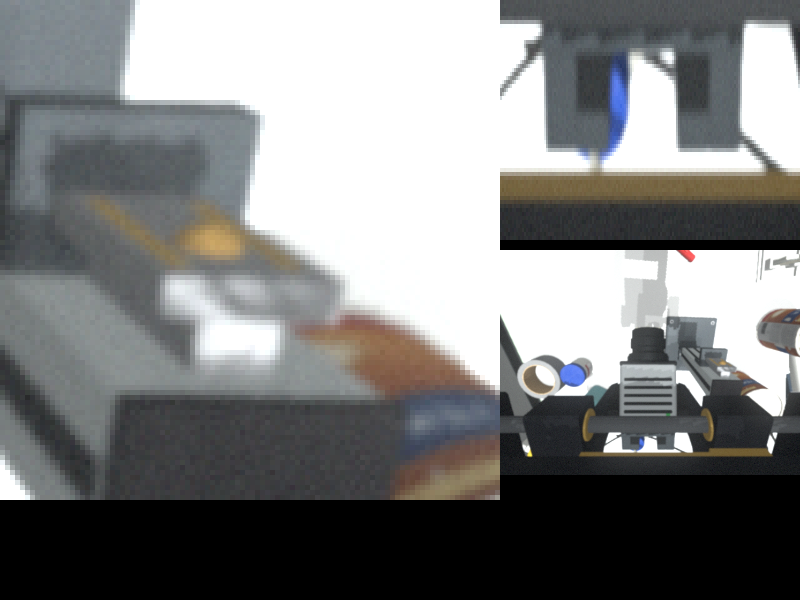

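```bash
cat > m2.py <<'E'
from h import *
import pickle
np.set_printoptions(precision=4,suppress=True)
s=pickle.load(open('w5.pkl','rb'))
C=lambda X,Y:((X+.5)/5-.5+373,(Y+.5)/5-.5+163)
H=lambda X,Y:((X-500+.5)/2-.5+205,(Y+.5)/4-.5+335)
yaw=lambda a,b:np.degrees(np.arctan2(-(b-a)[0],(b-a)[1]))
st=s['st'];t=st['tool_pos'];z0=t[2]+.0187-.042
Rt=R.from_quat(st['eef_rot']).as_matrix();print('tcp',t,'tool yaw',np.degrees(np.arctan2(-Rt[0,1],Rt[1,1])),'tool z',Rt[:,2])
for n,a,b,z in [('col top front',C(115,396),C(393,403),.226),('ledge front',C(8,98),C(260,114),.17),('flange tip',C(163,276),C(340,290),.224),('neck back',C(197,360),C(277,364),.224),('head rear',H(548,149),H(741,150),z0+.062)]:
    P,Q=atz(s,*a,z),atz(s,*b,z);y=yaw(P,Q);print(n,'len',np.linalg.norm(P-Q),'yaw',y,'mid',(P+Q)[:2]/2)
    off={'c':.0125,'h':.010}.get(n[0])
    if off:
        a_=np.radians(-12.5);print('   origin',(P+Q)[:2]/2-off*np.array([np.cos(a_),np.sin(a_)]))
E
python3 m2.py
```

```text
tcp [ 0.6654 -0.0749  0.2764] tool yaw -12.48467426699893 tool z [ 0.0014 -0.0005 -1.    ]
col top front len 0.039081350897508346 yaw -14.125053469243403 mid [0.6963 0.024 ]
   origin [0.6841 0.0267]
ledge front len 0.0431365135303253 yaw -16.25681875051195 mid [0.6675 0.0319]
flange tip len 0.024809781955257227 yaw -17.296820123157865 mid [0.6797 0.0259]
neck back len 0.011324955123607231 yaw -15.622626315001687 mid [0.6911 0.023 ]
head rear len 0.04274429170139813 yaw -12.726970803120524 mid [ 0.6971 -0.0814]
   origin [ 0.6873 -0.0792]
```

```bash
python3 -m crank '[[[0,0,-0.06],[-0.03,0.6,0],40],[[0,0,-0.06],[-0.03,0.8,0],40],[[0,0,-0.06],[-0.02,0.9,0],40],[[0,0,-0.06],[-0.02,0.8,0],40],[[0,0,-0.06],[-0.02,0.46,0],40]]' | grep -E "tool_pos|width"
python3 -m crank '[[[0,0,0],[0,0,-0.3],40],[[0,0,0],[0,0,-0.3],40],[[0,0,0],[0,0,-0.1],40],[[0,0,0],[0,0,0],40],[[0,0,0],[0,0,0],40]]'
python3 -m crank '[[[0,0,0],[0,0,-0.08],40],[[0,0,0],[0,0,-0.08],40],[[0,0,0],[0,0,-0.08],40],[[0,0,0],[0,0,0],40],[[0,0,0],[0,0,0],40]]'
python3 - <<'E'
from h import *
st=manip.read_state();print(st['tool_pos'],st['ft_force'],st['ft_torque'],'underside',st['tool_pos'][2]-.0233)
E
```

```text
tool_pos: [0.6616, 0.0345, 0.276]
width: 0.0435
time: 9.28
tool_pos: [0.6618, 0.031, 0.254]
eef_rot: [0.122, 0.992, -0.0, -0.0]
ft_force: [-0.4, 0.1, -2.0]
width: 0.0436
gripper_force: 45.0
time: 9.7
tool_pos: [0.6618, 0.032, 0.247]
eef_rot: [0.122, 0.993, -0.0, -0.0]
ft_force: [-0.5, 0.2, -2.4]
width: 0.0438
gripper_force: 45.0
[0.66179821 0.03196028 0.2469897 ] [-0.52262382  0.15454989 -2.38146799] [0.01766389 0.01128768 0.0582414 ] underside 0.22368970155632334
```

```bash
for i in 1 2; do python3 -m crank '[[[0,0,0],[0,0,-0.05],40],[[0,0,0],[0,0,-0.05],40],[[0,0,0],[0,0,0],40],[[0,0,0],[0,0,0],40],[[0,0,0],[0,0,0],40]]' | grep -E "tool_pos|ft_force"; done
python3 -c "
from h import *
print(manip.read_state()['ft_torque'])"
```

```text
tool_pos: [0.6619, 0.032, 0.2442]
ft_force: [0.1, -0.3, -1.5]
tool_pos: [0.6619, 0.0321, 0.2412]
ft_force: [-0.1, 1.0, -0.3]
[ 0.22554392 -0.16709571  0.01670971]
```

```bash
for i in 1 2; do python3 -m crank '[[[0,0,0],[0,0,-0.05],40],[[0,0,0],[0,0,-0.05],40],[[0,0,0],[0,0,0],40],[[0,0,0],[0,0,0],40],[[0,0,0],[0,0,0],40]]' | grep -E "tool_pos|eef|ft_force"; python3 -c "
from h import *
print(manip.read_state()['ft_torque'])"; done
```

```text
tool_pos: [0.6622, 0.0325, 0.2397]
eef_rot: [0.122, 0.993, 0.0, 0.001]
ft_force: [-1.1, 3.5, 6.2]
[ 0.58181863 -0.06488318  0.09014556]
tool_pos: [0.6622, 0.0333, 0.235]
eef_rot: [0.121, 0.993, 0.001, 0.001]
ft_force: [3.3, 6.2, -0.6]
[ 1.21307719 -0.65001512  0.12938591]
```

```bash
python3 -m crank '[[[0,0,0],[0.02,0.05,0],40],[[0,0,0],[0,0,0],40],[[0,0,0],[0,0,-0.07],40],[[0,0,0],[0,0,0],40],[[0,0,0],[0,0,0],40]]' | grep -E "tool_pos|eef|ft_force"; python3 -c "
from h import *
print(manip.read_state()['ft_torque'])"
python3 -m crank '[[[0,0,0],[0,0,-0.07],40],[[0,0,0],[0,0,-0.07],40],[[0,0,0],[0,0,0],40],[[0,0,0],[0,0,0],40],[[0,0,0],[0,0,0],40]]' | grep -E "tool_pos|eef|ft_force"; python3 -c "
from h import *
print(manip.read_state()['ft_torque'])"
```

```text
tool_pos: [0.6624, 0.0335, 0.2325]
eef_rot: [0.122, 0.993, 0.0, -0.0]
ft_force: [1.4, 2.5, -3.8]
[ 0.35559941 -0.2039186   0.07365499]
tool_pos: [0.6624, 0.0335, 0.2285]
eef_rot: [0.122, 0.993, 0.0, -0.0]
ft_force: [0.9, 2.2, -4.9]
[ 0.31768425 -0.14131996  0.02687286]
```

```bash
python3 -m crank '[[[0,0,0],[0.01,0.02,-0.1],40],[[0,0,0],[0,0,-0.1],40],[[0,0,0],[0,0,-0.1],40],[[0,0,0],[0,0,-0.1],40],[[0,0,0],[0,0,0],40]]' | grep -E "tool_pos|eef|ft_force"
python3 -m crank '[[[0,0,0],[0,0,-0.1],40],[[0,0,0],[0,0,-0.1],40],[[0,0,0],[0,0,-0.1],40],[[0,0,0],[0,0,-0.1],40],[[0,0,0],[0,0,0],40]]' | grep -E "tool_pos|eef|ft_force|width"; python3 -c "
from h import *
print(manip.read_state()['ft_torque'])"
```

```text
tool_pos: [0.6621, 0.0342, 0.2161]
eef_rot: [0.122, 0.993, -0.0, -0.001]
ft_force: [-4.5, -0.3, -2.5]
tool_pos: [0.662, 0.0343, 0.2035]
eef_rot: [0.122, 0.993, 0.0, -0.002]
ft_force: [-4.6, 0.5, -5.1]
width: 0.0438
[0.20783449 0.790985   0.03998666]
```

```bash
python3 -m crank '[[[0,0,0],[0,0,-0.1],40],[[0,0,0],[0,0,-0.1],40],[[0,0,0],[0,0,-0.08],40],[[0,0,0],[0,0,0],40],[[0,0,0],[0,0,0],40]]' | grep -E "tool_pos|eef|ft_force"
python3 -m crank '[[[0,0,0],[0,0,-0.06],40],[[0,0,0],[0,0,-0.04],40],[[0,0,0],[0,0,0],40],[[0,0,0],[0,0,0],40],[[0,0,0],[0,0,0],40]]' | grep -E "tool_pos|eef|ft_force|width"; python3 -c "
from h import *
print(manip.read_state()['ft_torque'])"
```

```text
tool_pos: [0.6627, 0.034, 0.1958]
eef_rot: [0.122, 0.993, -0.0, -0.0]
ft_force: [0.5, 0.6, -5.8]
tool_pos: [0.663, 0.034, 0.1941]
eef_rot: [0.122, 0.993, -0.0, 0.001]
ft_force: [-1.4, -0.2, 2.0]
width: 0.0435
[-0.05438439  0.19590398 -0.06027776]
```

```bash
for i in 1 2; do python3 -m crank '[[[0,0,0],[0,0,-0.04],40],[[0,0,0],[0,0,-0.02],40],[[0,0,0],[0,0,0],40],[[0,0,0],[0,0,0],40],[[0,0,0],[0,0,0],40]]' | grep -E "tool_pos|eef|ft_force|width"; done
```

```text
tool_pos: [0.663, 0.034, 0.194]
eef_rot: [0.122, 0.993, -0.0, 0.001]
ft_force: [-6.2, -0.8, 12.5]
width: 0.0436
tool_pos: [0.663, 0.034, 0.194]
eef_rot: [0.122, 0.993, -0.0, 0.002]
ft_force: [-10.4, -1.7, 21.7]
width: 0.0437
```

```bash
python3 -m crank '[[[0,0,0],[0,0,0.08],40],[[0,0,0],[0,0,0.04],40],[[0,0,0],[0,0,0],60],[[0,0,0],[0,0,0],88],[[0,0,0],[0,0,0],88]]' | grep -E "tool_pos|ft_force|width"
python3 -m crank '[[[0,0,0],[0,0,0],88],[[0,0,0],[0,0,0],88],[[0,0,0],[0,0,0.3],88],[[0,0,0],[0,0,0.9],88],[[0,0,0],[0,0,1],88]]' | grep -E "tool_pos|ft_force|width"
python3 -m crank '[[[0,0,0],[0,0,1],88],[[0,0,0],[-0.5,0,0.8],88],[[0,0,0],[-0.9,0.4,0],88],[[0,0,0],[-0.9,0.6,0],88],[[0,0,0],[-0.9,0.6,0],88]]' | grep -E "tool_pos|ft_force|width"
python3 - <<'E'
from h import *
import pickle
np.set_printoptions(precision=4,suppress=True)
s=pickle.load(open('w1.pkl','rb'))
for n,X,Y in [('blue',223,255),('yel',226,390),('green',228,525)]:
    print(n,atz(s,235+X*140/460-.4,190+Y*170/560-.4,.116))
t=snap('side');
for r in silhouettes('side','camera_head')[:3]: print(r['p'],r['extent'])
a=np.radians(-14);X=np.array([np.cos(a),np.sin(a),0])
P=np.array([.685,.028,.17])
print('expected head box', [proj(t,P+X*x+np.array([-X[1],X[0],0])*y+[0,0,z]) for x in(-.084,.01) for y in (-.022,.022) for z in (0,.07)])
E
```

```text
tool_pos: [0.6627, 0.0341, 0.1929]
ft_force: [-0.8, -0.9, 1.3]
width: 0.0615
tool_pos: [0.6622, 0.0341, 0.2595]
ft_force: [0.2, -1.1, 0.9]
width: 0.088
tool_pos: [0.5655, 0.0823, 0.3142]
ft_force: [0.2, 1.4, 0.3]
width: 0.0879
blue [0.4447 0.2604 0.116 ]
yel [0.4965 0.2555 0.116 ]
green [0.5531 0.2497 0.116 ]
0.69 [241.2, 202.2, 34.0, 30.4]
0.27 [269.6, 318.0, 13.0, 30.8]
expected head box [array([259.0216, 215.0662]), array([258.0834, 196.7273]), array([248.8815, 222.9303]), array([247.4828, 204.5023]), array([236.2023, 202.0972]), array([234.3896, 183.9564]), array([225.9673, 209.3828]), array([223.6898, 191.1365])]
```

```bash
for i in 1 2; do python3 -m crank '[[[0,0,0.17],[-0.65,0.58,-0.14],88],[[0,0,0.17],[-0.65,0.58,-0.14],88],[[0,0,0.17],[-0.65,0.58,-0.14],88],[[0,0,0.17],[-0.65,0.58,-0.14],88],[[0,0,0.17],[-0.65,0.58,-0.14],88]]' | grep -E "tool_pos|eef"; done
python3 -m crank '[[[0,0,0],[0,0,0],88],[[0,0,0],[0,0,0],88],[[0,0,0],[0,0,0],88],[[0,0,0],[0,0,0],88],[[0,0,0],[0,0,0],88]]' | grep -E "tool_pos|eef"
cat > b.py <<'E'
from h import *
np.set_printoptions(precision=4,suppress=True)
s=snap('wrist');hsv=cv2.cvtColor(s['color'],cv2.COLOR_RGB2HSV)
m=cv2.inRange(hsv,(105,120,60),(130,255,255))
n,l,st,c=cv2.connectedComponentsWithStats(m)
for i in range(1,n):
    if st[i,4]>40: print('blue blob',st[i],c[i])
def top(lo,hi,name):
    m=cv2.inRange(hsv,lo,hi);n,l,q,c=cv2.connectedComponentsWithStats(m)
    for i in range(1,n):
        if q[i,4]>30:
            V=hsv[:,:,2]*(l==i);mx=np.percentile(V[l==i],97);b=(V>.8*mx)
            v,u=np.where(b);print(name,q[i,:4],'bright',u.min(),u.max(),v.min(),v.max(),'->',atz(s,u.mean(),v.mean(),.116))
top((105,120,40),(130,255,255),'blue');top((20,120,40),(32,255,255),'yellow');top((45,120,40),(80,255,255),'green')
for r in silhouettes('wrist','handle_blue')[:2]:print(r['p'],np.round(r['extent'],1))
print(manip.read_state()['tool_pos'])
E
python3 b.py
```

```text
tool_pos: [0.4688, 0.1695, 0.2928]
eef_rot: [0.085, 0.996, 0.0, 0.0]
tool_pos: [0.3714, 0.2567, 0.2719]
eef_rot: [0.048, 0.999, 0.0, 0.001]
tool_pos: [0.3726, 0.2556, 0.2716]
eef_rot: [0.049, 0.999, 0.0, 0.0]
blue blob [532 157  21  72 616] [544.6591 189.7825]
blue blob [282 246  14  15 116] [288.6638 255.2414]
blue [532 157  28  72] bright 534 552 158 228 -> [0.3986 0.5296 0.116 ]
blue [282 246  14  15] bright 283 294 255 259 -> [0.4443 0.2626 0.116 ]
yellow [166 228  12  12] bright 166 176 230 239 -> [0.4054 0.1398 0.116 ]
yellow [281 282  14  22] bright 282 293 298 303 -> [0.4984 0.2563 0.116 ]
yellow [ 61 303  30  54] bright 63 67 319 347 -> [ 0.5171 -0.0102  0.116 ]
yellow [461 302  31  55] bright 477 490 305 354 -> [0.564  0.4855 0.116 ]
yellow [415 370 145  15] bright 415 559 371 384 -> [0.6357 0.5138 0.116 ]
0.91 [286.8 240.8  50.3  37.5]
[0.3723 0.2557 0.2715]
```

```bash
python3 -m crank '[[[0,0,-0.04],[0.48,0.05,-0.8],88],[[0,0,-0.04],[0.48,0.05,-0.8],88],[[0,0,-0.04],[0.48,0.05,-0.8],88],[[0,0,-0.04],[0.48,0.04,-0.8],88],[[0,0,-0.04],[0.48,0.04,-0.8],88]]' | grep -E "tool_pos|eef"
python3 -m crank '[[[0,0,0],[0,0,0],60],[[0,0,0],[0,0,-0.5],60],[[0,0,0],[0,0,-0.8],60],[[0,0,0],[0,0,-0.8],60],[[0,0,0],[0,0,-0.38],60]]' | grep -E "tool_pos|eef|force"
python3 -m crank '[[[0,0,0],[0,0,0],10],[[0,0,0],[0,0,0],10],[[0,0,0],[0,0,0],10],[[0,0,0],[0,0,0],10],[[0,0,0],[0,0,0],10]]' 30 | grep -E "tool_pos|width|force"
python3 -m crank '[[[0,0,0],[0,0,0],10],[[0,0,0],[0,0,0],10],[[0,0,0],[0,0,0],10],[[0,0,0],[0,0,0],10],[[0,0,0],[0,0,0],10]]'
```

```text
tool_pos: [0.4446, 0.2627, 0.1502]
eef_rot: [0.057, 0.998, 0.0, 0.0]
tool_pos: [0.4429, 0.2626, 0.0759]
eef_rot: [0.057, 0.998, -0.0, -0.001]
ft_force: [-0.4, 0.0, 0.4]
gripper_force: 0.0
tool_pos: [0.4442, 0.2631, 0.0781]
ft_force: [0.4, -0.6, -0.4]
width: 0.0286
gripper_force: 0.0
time: 19.07
tool_pos: [0.4439, 0.2629, 0.0773]
eef_rot: [0.057, 0.998, 0.0, 0.0]
ft_force: [0.6, -1.2, 3.4]
width: 0.0159
gripper_force: 30.0
```

```bash
python3 -m crank '[[[0,0,0],[0,0,0.2],10],[[0,0,0],[0,0,0.4],10],[[0,0,0],[0,0,0.6],10],[[0,0,0],[0,0,0.7],10],[[0,0,0],[0,0,0.8],10]]' | grep -E "tool_pos|width|force"
python3 -m crank '[[[0,0,0],[0,0,0.8],10],[[0,0,0],[0,0,0.8],10],[[0,0,0],[0,0,0.8],10],[[0,0,0],[0,0,0.5],10],[[0,0,0],[0,0,0.2],10]]' | grep -E "tool_pos|width|force"
for i in 1 2; do python3 -m crank '[[[0,0,-0.15],[0,-0.63,0],10],[[0,0,-0.15],[0,-0.63,0],10],[[0,0,-0.15],[0,-0.63,0],10],[[0,0,-0.15],[0,-0.63,0],10],[[0,0,-0.15],[0,-0.63,0],10]]' | grep -E "tool_pos|eef|width"; done
```

```text
tool_pos: [0.4432, 0.2629, 0.1585]
ft_force: [-0.6, -0.5, 0.3]
width: 0.0155
gripper_force: 30.0
tool_pos: [0.4441, 0.2632, 0.2535]
ft_force: [0.2, 0.5, -0.7]
width: 0.016
gripper_force: 30.0
tool_pos: [0.4432, 0.1677, 0.2503]
eef_rot: [0.089, 0.996, -0.0, -0.001]
width: 0.0153
tool_pos: [0.4433, 0.0732, 0.2504]
eef_rot: [0.122, 0.993, 0.0, -0.001]
width: 0.0155
```

```bash
python3 -m crank '[[[-0.19,-0.78,0],[0,0,0],10],[[-0.19,-0.78,0],[0,0,0],10],[[-0.19,-0.78,0],[0,0,0],10],[[-0.2,-0.77,0],[0,0,0],10],[[-0.2,-0.77,0],[0,0,0],10]]' | grep -E "tool_pos|eef|width"
python3 -m crank '[[[0,0,0],[0.2,0.01,-0.2],10],[[0,0,0],[0.4,0.01,-0.45],10],[[0,0,0],[0.5,0.02,-0.5],10],[[0,0,0],[0.44,0.02,-0.5],10],[[0,0,0],[0.2,0,-0.21],10]]' | grep -E "tool_pos|eef|width"
python3 -m crank '[[[0,0,0],[0,0,0],10],[[0,0,0],[0,0,0],10],[[0,0,0],[0,0,0],10],[[0,0,0],[0,0,0],10],[[0,0,0],[0,0,0],10]]'
python3 - <<'E'
from h import *
np.set_printoptions(precision=4,suppress=True)
st=manip.read_state();Rt=R.from_quat(st['eef_rot']).as_matrix();t=st['tool_pos']
hz=-Rt[:,2];hx=np.cross(Rt[:,1],hz);hx*=np.sign(hx[0]);g=t+hz*.0187;pad=g-.058*hz+.0036*hx
a=np.radians(-14);X=np.array([np.cos(a),np.sin(a),0]);O=np.array([.685,.028,.17])
L=O-.0839*X+[0,0,.0226];d=-X*np.cos(np.radians(20))-[0,0,np.sin(np.radians(20))];v=pad-L
print('x',v@d,'off',v-(v@d)*d,'ang',np.degrees(np.arccos(-hx@d)),'hx',hx,'pad',pad)
hy=np.cross(hz,hx);O2=g-.088*hz
import pickle
for n in ['side','top','wrist']:
    s=snap(n);q='pad_holder_blue'
    for r in silhouettes(n,q)[:3]:print(n,q,round(r['p'],2),np.round(r['extent'],1))
    print(n,'pad',proj(s,pad),'lens',proj(s,L),'corners',[proj(s,O2+hy*y+hz*z).round(1).tolist() for y in(-.03,.03) for z in(0,.06)],'handletop',proj(s,O2+.108*hz))
    for r in silhouettes(n,'camera_head')[:2]:print(n,'head',round(r['p'],2),np.round(r['extent'],1))
    pickle.dump(s,open('f_'+n+'.pkl','wb'))
E
```

```text
tool_pos: [0.4434, 0.074, 0.2505]
eef_rot: [0.12, 0.977, -0.021, 0.173]
width: 0.0159
tool_pos: [0.4964, 0.0757, 0.1924]
eef_rot: [0.12, 0.978, -0.021, 0.17]
width: 0.0158
time: 21.98
tool_pos: [0.4958, 0.0758, 0.196]
eef_rot: [0.12, 0.977, -0.021, 0.173]
ft_force: [-0.2, -0.6, -0.2]
width: 0.0154
gripper_force: 30.0
x 0.09969673228238753 off [-0.0005  0.0008  0.0018] ang 0.06407202918604604 hx [ 0.9115 -0.2268  0.343 ] pad [0.5122 0.0717 0.1603]
side pad [278.6973 235.8869] lens [253.6156 213.1706] corners [[283.5, 236.3], [289.2, 225.4], [270.1, 247.9], [275.5, 237.2]] handletop [287.275  221.8393]
side head 0.82 [241.7 202.4  30.4  36. ]
top pad_holder_blue 0.71 [259.4 216.9  19.2  15.8]
top pad [260.9826 219.1105] lens [269.0141 182.3159] corners [[273.3, 219.7], [270.5, 226.6], [251.4, 214.6], [247.4, 221.2]] handletop [255.9933 229.8294]
top head 0.76 [272.9 162.9  27.6  39.2]
wrist pad_holder_blue 0.92 [275.  264.8 106.6  91.9]
wrist pad [275.9743 242.9851] lens [275.3036 363.2907] corners [[236.0, 222.7], [222.3, 258.3], [316.1, 222.6], [329.4, 258.3]] handletop [275.6381 310.5006]
wrist head 0.84 [278.4 363.1  52.3  31. ]
```

```bash
python3 -c "
from h import *
print(manip.read_state()['qvel']);print(workorder.job_done())"
```

```text
[ 5.00407789e-05  3.43812117e-03 -8.80134234e-04  3.08754219e-04
  9.01014160e-04 -3.60145369e-04]
the job is handed in; nothing more can be done
None
```

I handed the job in at about 22 s, with no verdict returned: the camera head is on the rail down to its ledge and let go (the catch snap was judged from the forces), and the arm is holding the blue holder's pad an estimated 100 mm from the lens, square to the line of sight and at rest.

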